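Pin the pull handle to a sprung shutter and hold it half open

ROBOT

A 7-joint arm with a two-finger parallel gripper is mounted at the origin on a cart in front of the work surface, level with it; the furniture and walls round the work are solid. World frame = base frame: x ahead of the robot, y to its left, z up, the work surface at z = 0. Lengths are in m, angles in rad, forces in N, time in s.
With the tool pointing down it reaches from about 0.4 to 0.85 m from the base axis. Payload 10.4 kg.
Tool frame: the origin (TCP) lies midway between the tips of the shut fingers; the grasp point (between the pads) lies 19 mm behind it; z points along the fingers, y is the line along which they close (so a half turn about z gives the same grasp; the last joint's range is limited). The gripper opens to 87 mm and grips with 3 to 60 N. Pads are 19 mm wide; open, the fingers measure 117 mm over their backs; the gripper's body (75 mm by 190 mm) begins 51 mm behind the grasp point.
Start: joints at [-1.31, 0.332, -0.065, 1.46, 0.022, 1.35, -0.088], TCP at [0.175, 0.6, 0.199] pointing down, gripper open.
Joint ranges: [-2.6, 2.6], [-0.5, 2.12], [-1.47, 1.34], [0.16, 2.42], [-1.27, 4.41], [0.06, 2.06], [-2.6, 2.6]. Speed limits (rad/s): [2.22, 2.22, 2.79, 2.79, 3.14, 3.14, 3.14].

INTERFACE

Orientations are given as a unit quaternion [x, y, z, w].
In Python, from bench import r gives the robot as it stands.
- The arm moves only by the tool arm_command, never from a script. Its argument "moves" is one flat list of numbers, 4 for each row, row after row: the shift along the tool's x, y, z in cm, then the turn about the tool's z in degrees. A call has 1 to 12 rows; each row shifts and turns the commanded pose from where the row before left it, along the tool's axes as they then stand; what a row does not reach is not made up. A row lasts 1/12 s, in which the tool goes at most 41.7 mm and 7.16 degrees, less where a joint would pass 70% of its speed; a pose out of reach is approached as far as the arm can. A call with a gripper value outside its range is refused whole. "fingers" is the opening in per cent of the stroke, from 0 (shut) to 100 (fully open), set as the call begins (left out, the last holds). The fingers move at their own pace and stop on an object; "squeeze" is the grip in N (left out, the last holds). Time passes only in rows, so rows that do not move let the fingers close. It gives the time, the measured TCP pose, the force, the opening and the grip force at its end, in the units of the state.
- r.read_state(): the state, without advancing time (a new reading comes with each control period).
- r.camera(name): name is "side" or "top"; returns the picture (400x640x3 uint8, red, green, blue); there is no depth.
- r.camera_info(name): a dict with "fx", "fy", "cx", "cy" (pixels), "k1" (the pictures are not rectified: a ray, as slopes to the right and down, at radius r is drawn at 1 + k1 r^2 times it, then the intrinsics apply), "origin" and "attitude" of the camera in the world. Camera axes: x right, y up, looking along -z (the intrinsics and any distortion apply to the point x, -y, -z); pixel columns grow to the right and rows downward; lengths in m; the calibration is good to about 2 mm. A picture is of the moment at which its call begins. camera_info takes no time and is no camera call.
- r.close_job(): hands the job in; it is judged then, once.
The state is a dict: "time": time; "joint_positions": joint angles; "joint_vel": joint speeds; "joint_torque": joint torques, N m; "ee_pos": TCP position; "eef_rot": TCP orientation; "ft_force": force on the tool from outside, world axes, zero at the start; "torque": the same for the moment, N m; "width": finger opening in m; "grip_force": force on a finger pad.
Only numpy, scipy, OpenCV 4.12 (cv2) and the standard library are available. Lean on these libraries where they do the work, as an engineer would, in place of code of your own. Each camera call takes 0.05 s, during which the arm holds its last target. There are 200 camera calls.

TASK

The gate fixture has a sprung shutter over a petri dish, and its pull handle is not coupled to it. Take the headed pin out of its stand and push it down through the aligned holes of the shutter's fork and the handle's lug until its head seats on the fork; then let go of the pin and, by the handle, draw the shutter against its spring to half of its travel and finish while still holding it there, with the dish half uncovered. Never open the shutter fully, and leave the tape roll and the nearby timer where they are.

Things in the scene. Friction and masses are not known exactly. Their poses are not given: they have to be found in the camera images.
- gate: fixed metal fixture, 340 x 104 mm, rails 33 mm high, spring barrel at one end. Origin: on the worktop under the dish's centre. Its -y axis is the opening direction (away from the barrel), x runs across the slide, z up. Along -y from the origin, when closed: fork and lug holes at 58 mm, upright black handle at 135 mm. Side rails at x = +-45 mm, 10 mm wide.
- fork_hole (a point): centre of the hole in the upper tine of the shutter's fork, at its top face, 50 mm above the worktop; moves with the shutter. Two steel tines 36 mm wide across the slide, 32 mm along it, 8 mm thick (22 to 30 and 42 to 50 mm high); the lug lies between. All holes are round, vertical, 15 mm in diameter, chamfered, in line at the start. Axes as the gate's.
- lug_hole (a point): centre of the hole (15 mm) in the handle carriage's 8 mm thick lug, at the lug's top face, 40 mm above the worktop; moves with the handle. In line under fork_hole at the start.
- pin_head (a point): centre of the head of the loose steel pin (60 g). Head: upright cylinder 20 mm in diameter, 18 mm high (9 mm above and below this point). Shank below it: 12 mm in diameter, 36 mm long, tapered tip. z points up along the pin. At the start the shank is in the stand's hole, the head on the stand's top. Seated in the fork, this point is 59 mm above the worktop.
- pin_stand: fixed aluminium block 36 x 36 mm, 44 mm high, with a foot 58 mm long, and a vertical 14.5 mm hole in which the pin stands. Origin: centre of the underside. The pin must be lifted 40 mm to come clear.
- handle_top (a point): centre of the top face of the black upright handle paddle, 94 mm above the worktop; the paddle is 16 mm thick along the slide, 40 mm wide across it, and stands 44 mm above its carriage block (top 50 mm above the worktop). Moves with the carriage along the gate's -y.
- shutter (a joint): slide of the shutter in m: 0 = closed (as at the start, held shut by its spring), 0.060 = fully open, 0.030 = half. Spring force 3 N when closed, rising by 1.5 N per 10 mm to 7.5 N at half and 12 N fully open. It shuts itself when not held.
- carriage (a joint): slide of the handle carriage in m: 0 at the start (inner stop), 0.062 at the outer stop, light friction (0.6 N). Without the pin it moves alone; with the pin in, it pulls the shutter after about 3.5 mm of play in the holes, so that at half the carriage stands at about 0.033.
- tape_roll: loose roll of masking tape lying flat, 78 mm across, 19 mm high; not to be moved. Origin at the centre of its underside.
- timer: the loose white bench timer that stands near the fixture on its left (another one by the back wall is scenery), 39 x 62 x 62 mm; not to be moved. Origin at the centre of its underside.

How it is judged:
By the outcome, as a careful person would: the job done as asked, in the order asked, and still so for the second after the job is handed in, while the arm keeps its last pose, push and grip.
It also fails if it takes over 61 s, if anything falls off the work surface, if the arm or the gripper's body presses on something with over 40 N, if the wrist force passes 120 N, or if a joint passes its speed limit or range.

## Working session

There is one attempt and no reset: what is moved stays moved. The work goes in short steps, Python scripts to look and compute and a tool call to move; the robot and the scene stay as the last step left them, time stands still between calls to the robot, and variables do not carry over. Pictures are saved under pics/ and viewed, at most 10 in all, crops included, and the job is handed in when it is done.

Besides the shell and the picture viewer there is one more tool, called after "Emit:" by a JSON object that holds its "name" and its "arguments". arm_command: Moves the arm, as the interface text tells. Its arguments: {"type":"object","properties":{"moves":{"type":"array"},"fingers":{"type":"number"},"squeeze":{"type":"number"}},"required":["moves"]}

```bash
mkdir -p pics; python3 - <<'E'
from bench import r
import cv2,json
for n in("top","side"):
    cv2.imwrite(f"pics/{n}0.png",r.camera(n)[:,:,::-1]); print(n,r.camera_info(n))
s=r.read_state();print(s)
E
```

```text
top {'fx': 414.5267978844393, 'fy': 414.5267978844393, 'cx': 322.6698715012599, 'cy': 202.4252794595828, 'k1': -0.008096125304656995, 'origin': array([3.80661545e-01, 9.93277258e-04, 1.21482634e+00]), 'attitude': array([ 0.0492967 , -0.0495987 , -0.6971057 ,  0.71354989])}
side {'fx': 470.0846929637434, 'fy': 470.0846929637434, 'cx': 323.2807676991193, 'cy': 203.67303222595325, 'k1': -0.042514696301828865, 'origin': array([-0.08060522, -1.31460626,  0.65643866]), 'attitude': array([ 0.54463469, -0.13160099, -0.17689754,  0.80917334])}
{'time': 0.1, 'joint_positions': array([-1.30958963,  0.33278773, -0.06469234,  1.46084087,  0.02158383,
        1.34988244, -0.08850402]), 'joint_vel': array([ 6.39985483e-04, -1.80100549e-03, -1.36407743e-03, -1.05582329e-03,
       -9.99821814e-05,  4.75926110e-04, -3.65504851e-04]), 'joint_torque': array([ 2.22727533e-03, -6.24541426e+01,  2.49680586e-02, -3.90715420e+01,
       -6.14879094e-02,  3.65032547e-02,  3.75767138e-05]), 'ee_pos': array([0.17490865, 0.59964922, 0.19825442]), 'eef_rot': array([ 1.41425557e-01,  9.89948704e-01, -6.08338650e-04, -6.60887081e-05]), 'ft_force': array([-0.2750569 ,  0.30414782,  0.45418472]), 'torque': array([0.00620096, 0.00537159, 0.01138685]), 'grip_force': 0.0, 'width': 0.08732806648105113}
```

View pics/top0.png

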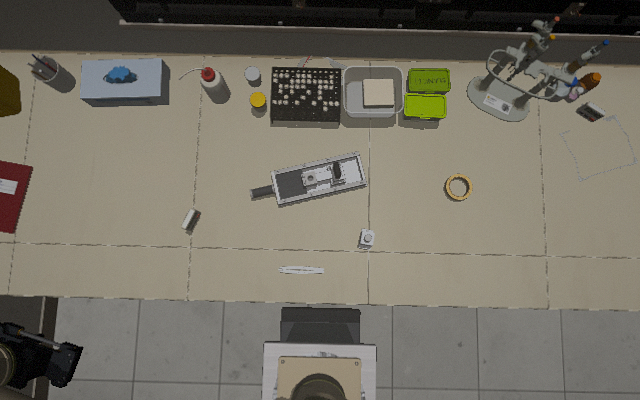

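View pics/side0.png

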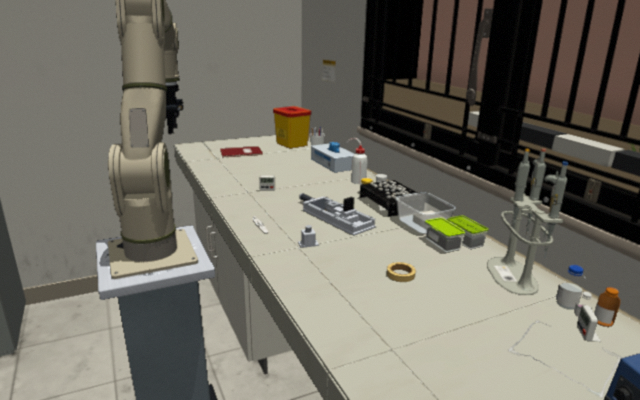

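The top view shows the gate at about (320,178) with its barrel to the left and the handle at (338,170). The pin stand is at (368,238), the tape roll at (459,187) and the timer at (190,219). The side view shows the stand at (309,237) and the handle at (349,204). I'll enlarge the key regions.

```bash
python3 - <<'E'
import cv2,numpy as np
t=cv2.imread("pics/top0.png");s=cv2.imread("pics/side0.png")
a=cv2.resize(t[145:255,245:385],(763,600),interpolation=cv2.INTER_CUBIC)
b=cv2.resize(s[185:255,285:395],(800,509),interpolation=cv2.INTER_CUBIC)
cv2.imwrite("pics/t1.png",a);cv2.imwrite("pics/s1.png",b)
E
```

```text
(no output)
```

View pics/t1.png

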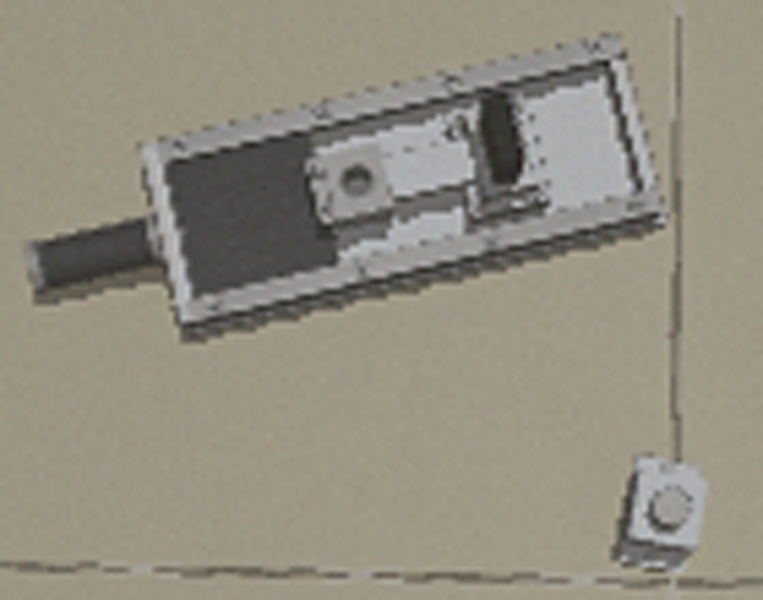

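View pics/s1.png

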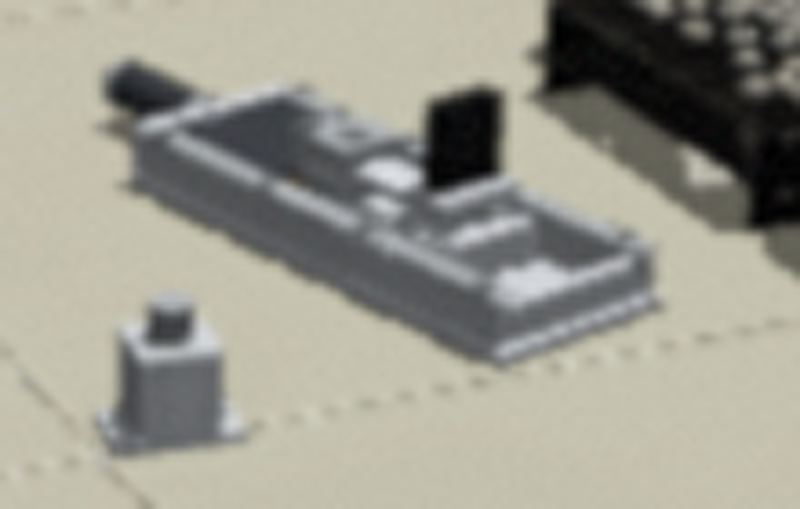

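The crops show the fork hole at crop (358,180), the pin head at (671,507) and the paddle around (505,138). Next I'll get these to subpixel accuracy and cast rays.

```bash
cat > h.py <<'E'
import numpy as np,cv2
from bench import r
from scipy.spatial.transform import Rotation as R
def ray(n,u,v):
    c=r.camera_info(n);d=np.array([(u-c['cx'])/c['fx'],(v-c['cy'])/c['fy']]);s=d.copy()
    for _ in range(8): s=d/(1+c['k1']*(s@s))
    return c['origin'],R.from_quat(c['attitude']).apply([s[0],-s[1],-1])
def plane(n,u,v,z):
    o,d=ray(n,u,v);return o+d*(z-o[2])/d[2]
def pix(n,p):
    c=r.camera_info(n);q=R.from_quat(c['attitude']).inv().apply(np.array(p)-c['origin']);s=np.array([q[0],-q[1]])/-q[2]
    s=s*(1+c['k1']*(s@s));return s[0]*c['fx']+c['cx'],s[1]*c['fy']+c['cy']
E
python3 - <<'E'
from h import *
t=cv2.imread("pics/top0.png");g=t.mean(2)
f=lambda a:(245+(a[0]+.5)/5.45-.5,145+(a[1]+.5)/5.4545-.5)
for nm,a,z in[("hole",(358,180),.05),("pin",(671,507),.062),("hand",(505,138),.094),("c1",(150,148),.033),("c2",(612,40),.033),("c3",(662,212),.033),("c4",(183,318),.033)]:
    u,v=f(a);print(nm,np.round([u,v],2),plane("top",u,v,z).round(4))
np.set_printoptions(linewidth=200)
print(g[172:185,302:320].astype(int));print(g[228:250,358:378].astype(int));print(g[158:184,330:348].astype(int))
E
```

```text
hole [310.28 177.59] [0.6157 0.0395 0.05  ]
pin [367.71 237.54] [ 0.4476 -0.1249  0.062 ]
hand [337.25 169.89] [ 0.6302 -0.0358  0.094 ]
c1 [272.11 171.73] [0.6339 0.1516 0.033 ]
c2 [356.89 151.93] [ 0.6989 -0.0944  0.033 ]
c3 [366.06 183.46] [ 0.6056 -0.122   0.033 ]
c4 [278.17 202.89] [0.5428 0.1304 0.033 ]
[[110 173 180 179 177 163 163 154 153 150 147 147 153 172 173 173 176 132]
 [ 95 135 163 151 152 149 150 150 152 151 151 151 148 153 146 171 174 174]
 [148 148 150 152 152 150 151 155 152 154 153 149 150 167 174 174 175 174]
 [113 156 151 151 154 153 142 124  90 105 145 151 149 161 173 174 175 173]
 [ 93 131 115 148 155 143  85  59  65  62  80 144 148 154 174 174 173 174]
 [ 89  94 105 145 157 126  71  58  72  73  57 118 147 149 172 176 173 173]
 [144 157 147 153 156 117  77 105 112 110  87 125 146 151 165 175 175 175]
 [139 153 153 150 153 138  99 105 105 102 108 131 151 151 127 170 178 176]
 [ 75 144 160 117 146 159 125 109 107 108 131 146 152 152 129 170 172 178]
 [ 56 146 152 104 146 156 153 142 143 153 152 151 149 147 155  97  70  67]
 [ 47 145 139 121 150 154 151 150 151 1
[... 3264 characters left out ...]
168 178 103 163 174 172]
 [173 181 103  99  80  47  46  48  49  44  36 172 125 168 149 173 176 174]
 [176 182 103 102 110  59  43  46  44  44  63 168 154 171 170 174 175 176]
 [173 180  93  97 107  53  40  43  44  42 132 177 174 174 173 173 174 173]
 [ 87  79  81  98 104  76  56  56  65  69 170 180 176 157 160 120 166 173]
 [ 95 179 121  76 105 102 107 108 102 161 118  84  57  67 151 150 171 173]
 [ 98 175 114  84 100 100  83  68  63  75  73  97 110 132 125 164 175 174]
 [ 71 152 145  74  58  81  83 104 103 112 109 102 135  93 164 125 170 174]
 [ 72 136 136  80  91 105 106 106 102 177 175 122  84  59  55  79 169 172]
 [100 157 113  96 108 110 101  83  70  55  59  61  77  78  88 171 177 138]]
```

```bash
cat >> h.py <<'E'
def hole_c(g,c0=306,c1=315,r0=174,r1=182,bg=151):
    w=np.clip((bg-g[r0:r1,c0:c1]-4)/40,0,1);y,x=np.mgrid[r0:r1,c0:c1];return (w*x).sum()/w.sum(),(w*y).sum()/w.sum(),w.sum()
E
python3 - <<'E'
from h import *
g=cv2.imread("pics/top0.png").mean(2)
u,v,A=hole_c(g);H=plane("top",u,v,.05);print("hole",u,v,A,"expected area",np.pi/4*(.015*414.5/1.165)**2,H)
P=plane("top",367.9,237.45,.062);print("pin",P)
a=np.radians(14.4);s=np.array([np.sin(a),-np.cos(a)]);print("handle",H[:2]+.077*s, "fork H-P",H-P)
# side view consistency
print("side px: hole",pix("side",H),"pin",pix("side",P))
st=r.read_state();Rt=R.from_quat(st['eef_rot']);print(Rt.as_matrix().round(3))
print("yaw of tool y",np.degrees(np.arctan2(*Rt.as_matrix()[[1,0],1])))
print("tool delta cm",100*Rt.inv().apply(np.r_[P[:2],.12]-st['ee_pos']))
E
```

```text
hole 310.0013927576602 177.64178272980504 29.916666666666668 expected area 22.370187205984774 [0.61553034 0.04030923 0.05      ]
pin [ 0.44784781 -0.1254336   0.062     ]
handle [ 0.63467946 -0.03427167] fork H-P [ 0.16768253  0.16574283 -0.012     ]
side px: hole (np.float64(333.0422275642188), np.float64(202.79732828122684)) pin (np.float64(308.18028205542896), np.float64(225.66124430992278))
[[-0.96   0.28  -0.   ]
 [ 0.28   0.96  -0.001]
 [-0.    -0.001 -1.   ]]
yaw of tool y 73.73930451355247
tool delta cm [-46.50468328 -61.95563722   7.90314566]
```

Emit:
{"name": "arm_command", "arguments": {"moves": [-2.85,-2.5,0,0,-2.85,-2.5,0,0,-2.85,-2.5,0,0,-2.85,-2.5,0,0,-2.85,-2.5,0,0,-2.85,-2.5,0,0,-2.85,-2.5,0,0,-2.85,-2.5,0,0,-2.85,-2.5,0,0,-2.85,-2.5,0,0,-2.85,-2.5,0,0,0,0,0,0], "fingers": 70}}

```text
time: 1.1
ee_pos: [0.4027, 0.2414, 0.199]
eef_rot: [0.146, 0.989, -0.001, 0.001]
ft_force: [0.7, 0.4, 0.0]
width: 0.0609
grip_force: 0.0
```

Emit:
{"name": "arm_command", "arguments": {"moves": [0,0,0,6.6,0,0,0,6.6,0,0,0,6.6,0,0,0,6.6,0,0,0,6.6,0,0,0,6.6,0,0,0,6.6,0,0,0,6.6,0,0,0,6.6,0,0,0,0]}}

```text
time: 1.93
ee_pos: [0.3987, 0.2483, 0.1987]
eef_rot: [0.616, 0.788, -0.0, -0.0]
ft_force: [-0.2, -0.7, 0.5]
width: 0.0609
grip_force: 0.0
```

```bash
cat >> h.py <<'E'
H=np.array([.61553,.04031]);P=np.array([.44785,-.12543]);HT=np.array([.63468,-.03427])
def delta(t):
    st=r.read_state();Q=R.from_quat(st['eef_rot']);m=Q.as_matrix()
    print("t",st['time'],"pos",st['ee_pos'].round(4),"yawy",np.degrees(np.arctan2(m[1,1],m[0,1])).round(2),"tilt",m[:,2].round(4),"F",st['ft_force'].round(1),"w",st['width'].round(4),"q",st['joint_positions'].round(2))
    print("delta cm",(100*Q.inv().apply(np.array(t)-st['ee_pos'])).round(3))
E
python3 -c "
from h import *
delta(np.r_[P,.12])"
```

```text
Traceback (most recent call last):
  File "h.py", line 18, in delta
    print("t",st['time'],"pos",st['ee_pos'].round(4),"yawy",np.degrees(np.arctan2(m[1,1],m[0,1])).round(2),"tilt",m[:,2].round(4),"F",st['ft_force'].round(1),"w",st['width'].round(4),"q",st['joint_positions'].round(2))
                                                                                                                                                                  ^^^^^^^^^^^^^^^^^
AttributeError: 'float' object has no attribute 'round'
```

```bash
sed -i "s/st\['width'\].round(4)/round(st['width'],4)/" h.py
python3 -c "
from h import *
delta(np.r_[P,.12])"
```

```text
t 1.9333 pos [0.3987 0.2483 0.1987] yawy 14.02 tilt [-4.e-04 -3.e-04 -1.e+00] F [-0.2 -0.7  0.5] w 0.0609 q [-0.87 -0.02  0.22  1.86  0.    1.3  -0.41]
delta cm [-37.449  -4.283   7.877]
```

Emit:
{"name": "arm_command", "arguments": {"moves": [-3.4,-0.39,0.71,0,-3.4,-0.39,0.71,0,-3.4,-0.39,0.71,0,-3.4,-0.39,0.71,0,-3.4,-0.39,0.71,0,-3.4,-0.39,0.71,0,-3.4,-0.39,0.71,0,-3.4,-0.39,0.71,0,-3.4,-0.39,0.71,0,-3.4,-0.39,0.71,0,-3.4,-0.39,0.71,0,0,0,0,0]}}

```text
time: 2.93
ee_pos: [0.4492, -0.131, 0.12]
eef_rot: [0.614, 0.789, -0.001, 0.0]
ft_force: [0.6, 0.4, -0.2]
width: 0.0609
grip_force: 0.0
```

Emit:
{"name": "arm_command", "arguments": {"moves": [0,0,0,0,0,0,0,0,0,0,0,0,0,0,0,0]}}

```text
time: 3.27
ee_pos: [0.4502, -0.1235, 0.121]
eef_rot: [0.612, 0.791, 0.0, -0.0]
ft_force: [-0.4, 0.4, -0.3]
width: 0.0609
grip_force: 0.0
```

```bash
python3 -c "
from h import *
delta(np.r_[P,.048])"
```

```text
t 3.2667 pos [ 0.4502 -0.1235  0.121 ] yawy 14.52 tilt [ 3.e-04  5.e-04 -1.e+00] F [-0.4  0.4 -0.3] w 0.0609 q [-0.49  0.03  0.68  1.99 -0.02  1.13  0.45]
delta cm [-0.13  -0.283  7.296]
```

```bash
cat >> h.py <<'E'
def avg(t,n=6):
    p=[];y=[];f=[]
    for _ in range(n):
        r.camera("top");st=r.read_state();p.append(st['ee_pos']);f.append(st['ft_force']);y.append(R.from_quat(st['eef_rot']))
    p=np.array(p);Q=R.concatenate(y).mean();m=Q.as_matrix()
    print("t",round(st['time'],2),"pos",p.mean(0).round(4),"sd",p.std(0).round(4),"yawy",np.degrees(np.arctan2(m[1,1],m[0,1])).round(2),"F",np.mean(f,0).round(1),"w",round(st['width'],4),"g",st['grip_force'])
    print("delta cm",(100*Q.inv().apply(np.array(t)-p.mean(0))).round(3));return p.mean(0)
E
python3 -c "
from h import *
avg(np.r_[P,.048])"
```

```text
t 3.57 pos [ 0.4502 -0.1241  0.1209] sd [0.     0.0003 0.    ] yawy 14.43 F [ 0.2 -0.1  0. ] w 0.0609 g 0.0
delta cm [-0.077 -0.26   7.294]
```

Emit:
{"name": "arm_command", "arguments": {"moves": [-0.08,-0.26,1.0,0,0,0,1.0,0,0,0,1.0,0,0,0,1.0,0,0,0,1.0,0,0,0,1.0,0,0,0,0.7,0,0,0,0.6,0,0,0,0,0,0,0,0,0,0,0,0,0]}}

```text
time: 4.48
ee_pos: [0.448, -0.1262, 0.0482]
eef_rot: [0.613, 0.79, 0.0, 0.0]
ft_force: [-0.3, -0.0, -0.8]
width: 0.0609
grip_force: 0.0
```

```bash
python3 -c "
from h import *
avg(np.r_[P,.048])"
```

```text
t 4.78 pos [ 0.448  -0.1261  0.0482] sd [0.0001 0.     0.0001] yawy 14.34 F [-0.1  0.1  0.5] w 0.0607 g 0.0
delta cm [0.071 0.    0.019]
```

Emit:
{"name": "arm_command", "arguments": {"moves": [0,0,0,0,0,0,0,0,0,0,0,0,0,0,0,0,0,0,0,0,0,0,0,0,0,0,0,0,0,0,0,0], "fingers": 0, "squeeze": 25}}

```text
time: 5.45
ee_pos: [0.4477, -0.1261, 0.0478]
eef_rot: [0.613, 0.79, 0.0, -0.0]
ft_force: [-0.2, 0.1, 0.1]
width: 0.0157
grip_force: 0.0
```

```bash
python3 -c "
from h import *
avg(np.r_[P,.048])"
```

```text
t 5.75 pos [ 0.4477 -0.1261  0.0478] sd [0. 0. 0.] yawy 14.34 F [-0.   0.   0.2] w 0.001 g 0.0
delta cm [ 0.064  0.032 -0.019]
```

The fingers shut on nothing, so I'll look.

```bash
python3 - <<'E'
from h import *
s=r.camera("side")[:,:,::-1];t=r.camera("top")[:,:,::-1]
a=cv2.resize(s[165:255,250:370],(800,600),interpolation=cv2.INTER_CUBIC)
cv2.imwrite("pics/s2.png",a)
print("TCP px",pix("side",[.4477,-.1261,.0478]),pix("side",[.4477,-.1261,.0668]))
E
```

```text
TCP px (np.float64(308.1857285837186), np.float64(229.992736700177)) (np.float64(308.2371556169291), np.float64(224.31287960293005))
```

View pics/s2.png

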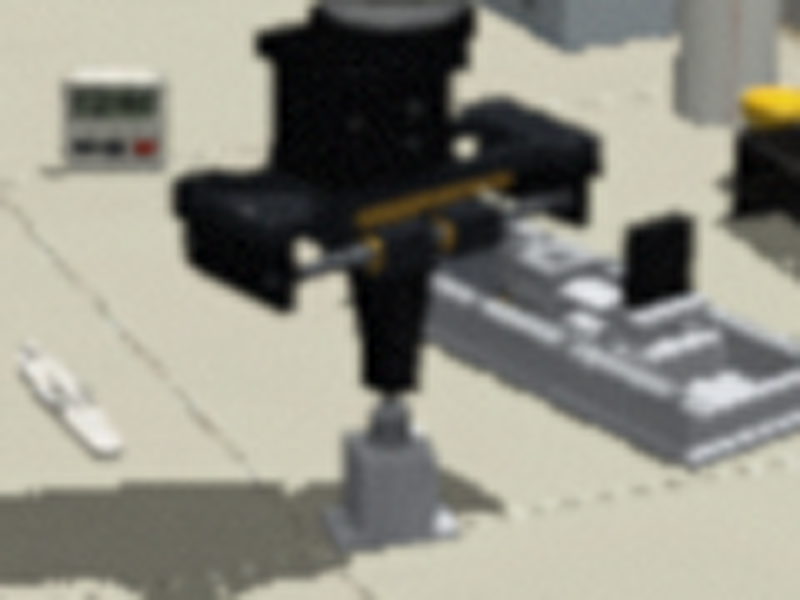

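The side crop shows the shut fingertips at about (308.5,223.5), just above the pin head at (308,226). The TCP reading says the tips should be at row 230, so they really sit about 20 mm higher than reported. Lateral alignment is fine. I'll open the fingers, go 20 mm lower and check the force.

Emit:
{"name": "arm_command", "arguments": {"moves": [0,0,0,0,0,0,0,0,0,0,0,0,0,0,0,0,0,0,0,0,0,0,0,0,0,0,0,0,0,0,0,0], "fingers": 70}}

```text
time: 6.52
ee_pos: [0.4477, -0.1262, 0.0478]
eef_rot: [0.613, 0.79, 0.0, 0.0]
ft_force: [-1.0, 0.7, 0.1]
width: 0.0458
grip_force: 0.0
```

Emit:
{"name": "arm_command", "arguments": {"moves": [0,0,0.3,0,0,0,0.3,0,0,0,0.3,0,0,0,0.3,0,0,0,0.3,0,0,0,0.2,0,0,0,0.1,0,0,0,0,0,0,0,0,0]}}

```text
time: 7.27
ee_pos: [0.4477, -0.1262, 0.0298]
eef_rot: [0.613, 0.79, 0.0, -0.0]
ft_force: [0.3, -0.7, 0.4]
width: 0.0609
grip_force: 0.0
```

```bash
python3 - <<'E'
from h import *
avg(np.r_[P,.028],3)
s=r.camera("side")[:,:,::-1]
cv2.imwrite("pics/s3.png",cv2.resize(s[195:255,270:350],(800,600),interpolation=cv2.INTER_CUBIC))
E
```

```text
t 7.42 pos [ 0.4478 -0.1262  0.0299] sd [0. 0. 0.] yawy 14.34 F [ 0. -0. -0.] w 0.0608 g 0.0
delta cm [0.069 0.024 0.192]
```

View pics/s3.png

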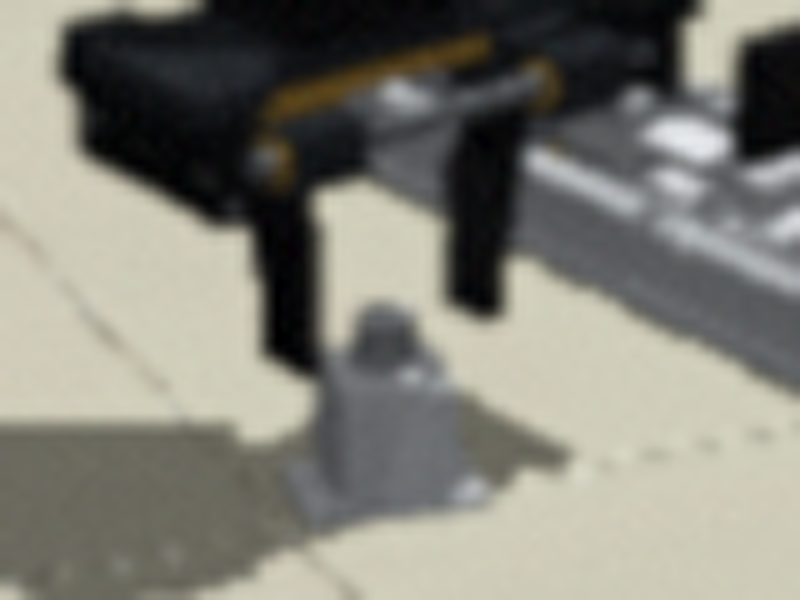

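The open tips at (300,370) and (480,315) straddle the head at mid height, confirming the roughly 20 mm offset. I'll lower 2 mm more and grip.

Emit:
{"name": "arm_command", "arguments": {"moves": [0,0,0.2,0,0,0,0,0,0,0,0,0,0,0,0,0]}}

```text
time: 7.8
ee_pos: [0.4477, -0.1261, 0.0278]
eef_rot: [0.613, 0.79, 0.0, -0.0]
ft_force: [-0.2, -1.1, 0.2]
width: 0.0607
grip_force: 0.0
```

Emit:
{"name": "arm_command", "arguments": {"moves": [0,0,0,0,0,0,0,0,0,0,0,0,0,0,0,0,0,0,0,0,0,0,0,0,0,0,0,0,0,0,0,0,0,0,0,0,0,0,0,0], "fingers": 0, "squeeze": 25}}

```text
time: 8.63
ee_pos: [0.4477, -0.1261, 0.0278]
eef_rot: [0.613, 0.79, 0.0, -0.0]
ft_force: [-0.0, 0.2, -0.0]
width: 0.019
grip_force: 25.0
```

```bash
python3 - <<'E'
from h import *
avg(np.r_[P,.028],3)
E
```

```text
t 8.78 pos [ 0.4477 -0.1261  0.0278] sd [0. 0. 0.] yawy 14.34 F [ 0.1 -0.  -0.1] w 0.0187 g 24.999939501285553
delta cm [ 0.065  0.031 -0.018]
```

Emit:
{"name": "arm_command", "arguments": {"moves": [0,0,-0.3,0,0,0,-0.5,0,0,0,-0.5,0,0,0,-0.6,0,0,0,-0.6,0,0,0,-0.7,0,0,0,-0.7,0,0,0,-0.7,0,0,0,-0.7,0,0,0,-0.7,0,0,0,0,0]}}

```text
time: 9.7
ee_pos: [0.4485, -0.1263, 0.0893]
eef_rot: [0.613, 0.79, 0.001, 0.001]
ft_force: [0.3, -0.4, -0.5]
width: 0.0189
grip_force: 25.0
```

```bash
python3 - <<'E'
from h import *
T=np.r_[H-P+[.4477,-.1261],.088]
avg(T,3)
E
```

```text
t 9.85 pos [ 0.4479 -0.1261  0.0881] sd [0.0003 0.     0.0003] yawy 14.35 F [-0.1  0.2 -0.5] w 0.0189 g 24.999956488609314
delta cm [11.904 20.331  0.023]
```

Emit:
{"name": "arm_command", "arguments": {"moves": [1.19,2.03,0,0,1.19,2.03,0,0,1.19,2.03,0,0,1.19,2.03,0,0,1.19,2.03,0,0,1.19,2.03,0,0,1.19,2.03,0,0,1.19,2.03,0,0,1.19,2.03,0,0,1.19,2.03,0,0,0,0,0,0,0,0,0,0]}}

```text
time: 10.85
ee_pos: [0.6148, 0.0404, 0.0866]
eef_rot: [0.613, 0.79, -0.001, -0.0]
ft_force: [-0.6, -0.8, -0.6]
width: 0.0188
grip_force: 25.0
```

Emit:
{"name": "arm_command", "arguments": {"moves": [0,0,0,0,0,0,0,0,0,0,0,0]}}

```text
time: 11.1
ee_pos: [0.6144, 0.0385, 0.0878]
eef_rot: [0.614, 0.789, -0.0, -0.0]
ft_force: [-0.5, 0.6, -0.5]
width: 0.0188
grip_force: 25.0
```

```bash
python3 - <<'E'
from h import *
T=np.r_[H-P+[.4477,-.1261],.088]
avg(T,5)
s=r.camera("side")[:,:,::-1]
cv2.imwrite("pics/s4.png",cv2.resize(s[165:225,295:375],(800,600),interpolation=cv2.INTER_CUBIC))
E
```

```text
t 11.35 pos [0.6147 0.039  0.088 ] sd [0.0001 0.0002 0.    ] yawy 14.3 F [-0.3  0.2 -0.9] w 0.019 g 24.999903738498688
delta cm [ 0.045  0.081 -0.002]
```

View pics/s4.png

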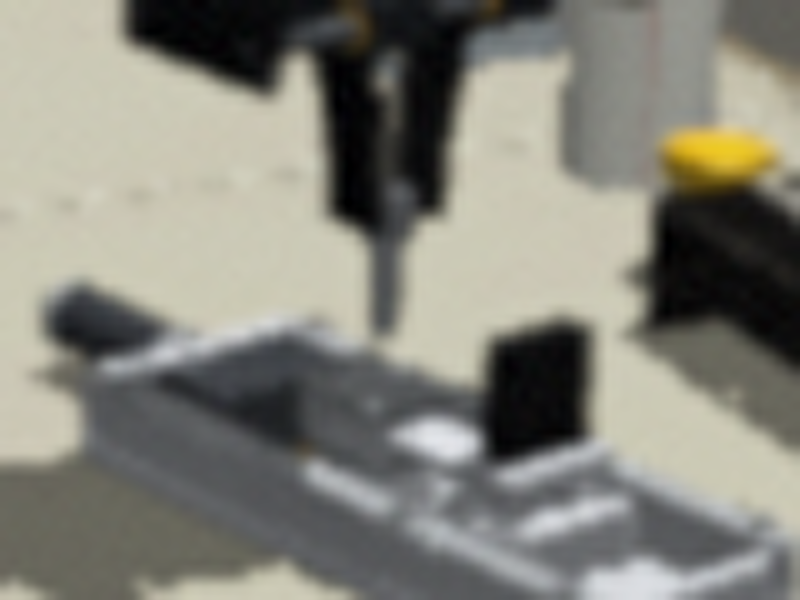

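The pin hangs over the fork, head at crop (395,205) and tip at (383,330). It may be slightly tilted, so I'll measure that.

```bash
python3 - <<'E'
from h import *
for z in (.05,.068,.086,.104,.122): 
    u,v=pix("side",[.6147,.039,z]);print(z,((u-295+.5)*10,(v-165+.5)*10))
print("hole",[(c) for c in pix("side",[*H,.05])])
g=cv2.imread("pics/s4.png").astype(int)
for v in range(230,345,10):
    row=g[v,340:430].mean(1);bgd=g[v,435:460].mean();w=np.clip(bgd-row-30,0,None);print(v,round((w*np.arange(340,430)).sum()/max(w.sum(),1),1),int((w>30).sum()))
E
```

```text
0.05 (np.float64(384.9704283317931), np.float64(384.5995567377773))
0.068 (np.float64(386.42120199242527), np.float64(336.4314841785293))
0.086 (np.float64(387.8830158233393), np.float64(287.86773779135956))
0.104 (np.float64(389.35595505411186), np.float64(238.90476227833915))
0.122 (np.float64(390.8401047878175), np.float64(189.538988390525))
hole [np.float64(333.0420418673848), np.float64(202.7972668451558)]
230 381.6 64
240 385.0 48
250 385.4 36
260 385.2 32
270 385.3 32
280 385.4 32
290 385.6 33
300 385.0 31
310 384.0 29
320 383.2 27
330 382.5 22
340 377.9 0
```

Emit:
{"name": "arm_command", "arguments": {"moves": [0.04,0.08,0.3,0,0,0,0.4,0,0,0,0.4,0,0,0,0.3,0,0,0,0,0,0,0,0,0,0,0,0,0]}}

```text
time: 11.98
ee_pos: [0.6156, 0.04, 0.0739]
eef_rot: [0.613, 0.79, 0.0, 0.0]
ft_force: [-0.2, 0.6, -1.0]
width: 0.0191
grip_force: 25.0
```

```bash
python3 - <<'E'
from h import *
avg(np.r_[H-P+[.4477,-.1261],.088],4)
E
```

```text
t 12.18 pos [0.6157 0.04   0.074 ] sd [0. 0. 0.] yawy 14.34 F [ 0.4  0.4 -0.3] w 0.0186 g 24.99992698431015
delta cm [-0.026 -0.041 -1.398]
```

Emit:
{"name": "arm_command", "arguments": {"moves": [0,0,0.2,0,0,0,0.2,0,0,0,0.2,0,0,0,0.2,0,0,0,0,0,0,0,0,0]}}

```text
time: 12.68
ee_pos: [0.6154, 0.04, 0.0656]
eef_rot: [0.613, 0.79, -0.0, -0.0]
ft_force: [-0.2, 0.2, 0.1]
width: 0.0187
grip_force: 25.0
```

Emit:
{"name": "arm_command", "arguments": {"moves": [0,0,0.15,0,0,0,0.15,0,0,0,0.15,0,0,0,0.15,0,0,0,0,0]}}

```text
time: 13.1
ee_pos: [0.6154, 0.04, 0.0594]
eef_rot: [0.613, 0.79, -0.0, -0.0]
ft_force: [0.6, 0.1, -0.4]
width: 0.0191
grip_force: 25.0
```

Emit:
{"name": "arm_command", "arguments": {"moves": [0,0,0.15,0,0,0,0.15,0,0,0,0.15,0,0,0,0.15,0,0,0,0,0]}}

```text
time: 13.52
ee_pos: [0.6154, 0.04, 0.0535]
eef_rot: [0.613, 0.79, -0.0, -0.0]
ft_force: [0.2, 1.1, 0.4]
width: 0.0189
grip_force: 25.0
```

Emit:
{"name": "arm_command", "arguments": {"moves": [0,0,0.15,0,0,0,0.15,0,0,0,0.15,0,0,0,0.15,0,0,0,0,0]}}

```text
time: 13.93
ee_pos: [0.6154, 0.04, 0.0474]
eef_rot: [0.613, 0.79, -0.0, -0.0]
ft_force: [-0.6, -0.2, -0.6]
width: 0.0191
grip_force: 25.0
```

Emit:
{"name": "arm_command", "arguments": {"moves": [0,0,0.15,0,0,0,0.15,0,0,0,0.15,0,0,0,0.15,0,0,0,0,0]}}

```text
time: 14.35
ee_pos: [0.6154, 0.04, 0.0414]
eef_rot: [0.613, 0.79, -0.0, -0.0]
ft_force: [-0.2, 0.5, -0.7]
width: 0.0188
grip_force: 25.0
```

Emit:
{"name": "arm_command", "arguments": {"moves": [0,0,0.1,0,0,0,0.1,0,0,0,0.1,0,0,0,0.1,0,0,0,0.1,0,0,0,0,0]}}

```text
time: 14.85
ee_pos: [0.6155, 0.04, 0.0366]
eef_rot: [0.613, 0.79, -0.0, -0.0]
ft_force: [-0.8, 0.6, -1.2]
width: 0.0188
grip_force: 25.0
```

Emit:
{"name": "arm_command", "arguments": {"moves": [0,0,0.1,0,0,0,0.1,0,0,0,0,0,0,0,0,0]}}

```text
time: 15.18
ee_pos: [0.6155, 0.04, 0.0348]
eef_rot: [0.613, 0.79, 0.0, -0.0]
ft_force: [0.4, -0.4, -0.7]
width: 0.0188
grip_force: 25.0
```

Seating should come at about 0.034, so I'll go down gently until contact.

Emit:
{"name": "arm_command", "arguments": {"moves": [0,0,0.1,0,0,0,0,0,0,0,0,0]}}

```text
time: 15.43
ee_pos: [0.6157, 0.04, 0.0339]
eef_rot: [0.613, 0.79, 0.0, 0.0]
ft_force: [0.6, -0.3, 0.5]
width: 0.019
grip_force: 25.0
```

Emit:
{"name": "arm_command", "arguments": {"moves": [0,0,0.05,0,0,0,0,0,0,0,0,0]}}

```text
time: 15.68
ee_pos: [0.6158, 0.04, 0.0338]
eef_rot: [0.613, 0.79, 0.0, 0.0]
ft_force: [-2.1, -1.2, 5.3]
width: 0.019
grip_force: 25.0
```

Emit:
{"name": "arm_command", "arguments": {"moves": [0,0,0.05,0,0,0,0,0,0,0,0,0]}}

```text
time: 15.93
ee_pos: [0.6158, 0.04, 0.0337]
eef_rot: [0.613, 0.79, 0.0, 0.0]
ft_force: [-3.0, 0.4, 9.4]
width: 0.0189
grip_force: 25.0
```

The head seated at the expected height with 9 N of contact force. Releasing and lifting.

Emit:
{"name": "arm_command", "arguments": {"moves": [0,0,-0.05,0,0,0,0,0,0,0,0,0,0,0,0,0,0,0,0,0,0,0,0,0,0,0,0,0,0,0,0,0,0,0,0,0,0,0,0,0], "fingers": 75}}

```text
time: 16.77
ee_pos: [0.6156, 0.04, 0.0333]
eef_rot: [0.613, 0.79, 0.0, -0.0]
ft_force: [-0.1, -0.6, -0.8]
width: 0.0645
grip_force: 0.0
```

Emit:
{"name": "arm_command", "arguments": {"moves": [0,0,-0.5,0,0,0,-0.8,0,0,0,-0.8,0,0,0,-0.8,0,0,0,-0.8,0,0,0,-0.8,0,0,0,-0.8,0,0,0,-0.8,0,0,0,-0.5,0,0,0,0,0,0,0,0,0]}}

```text
time: 17.68
ee_pos: [0.6157, 0.0401, 0.0995]
eef_rot: [0.613, 0.79, 0.0, 0.0]
ft_force: [0.0, 0.3, -0.0]
width: 0.0649
grip_force: 0.0
```

```bash
python3 - <<'E'
from h import *
avg(np.r_[HT,.046],4)
t=r.camera("top")[:,:,::-1]
s=r.camera("side")[:,:,::-1];cv2.imwrite("pics/side5full.png",s)
cv2.imwrite("pics/s5.png",cv2.resize(s[165:225,295:375],(800,600),interpolation=cv2.INTER_CUBIC))
E
```

```text
t 17.88 pos [0.6153 0.04   0.0989] sd [0.0001 0.     0.0001] yawy 14.34 F [-0.4  0.1  0.4] w 0.0656 g 0.0
delta cm [-7.679  0.043  5.286]
```

View pics/s5.png

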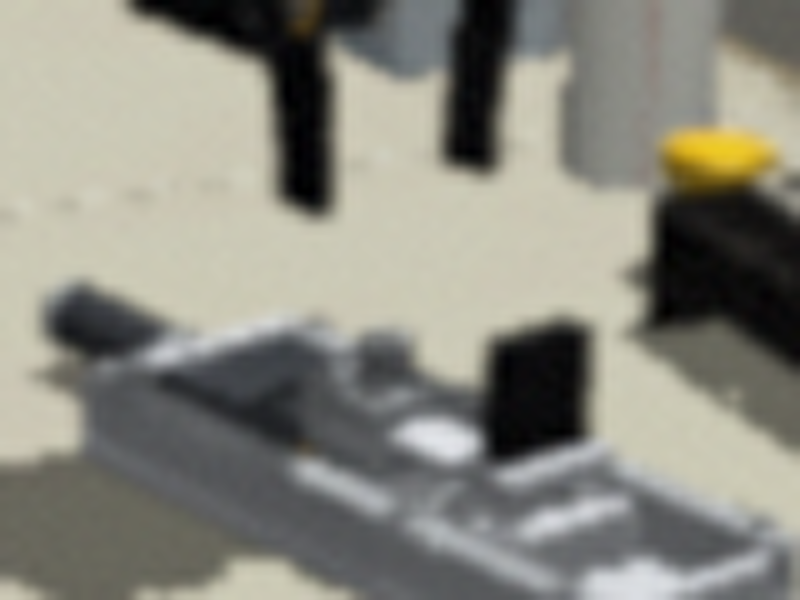

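The pin is seated in the fork with its head at crop (385,355), and the paddle is at (540,390). Moving over the handle.

Emit:
{"name": "arm_command", "arguments": {"moves": [-1.5,0.01,0,0,-1.6,0.01,0,0,-1.6,0.01,0,0,-1.5,0.01,0,0,-1.5,0,0,0,0,0,0,0,0,0,0,0,0,0,0,0]}}

```text
time: 18.65
ee_pos: [0.6349, -0.0334, 0.0991]
eef_rot: [0.613, 0.79, 0.0, -0.0]
ft_force: [-0.1, 0.5, 0.2]
width: 0.065
grip_force: 0.0
```

```bash
python3 - <<'E'
from h import *
avg(np.r_[HT,.046],4)
u,v=pix("side",[*HT,.094]);print("handle top in s5 crop",(u-295+.5)*10,(v-165+.5)*10)
E
```

```text
t 18.85 pos [ 0.6349 -0.0332  0.0992] sd [0.     0.0001 0.0001] yawy 14.42 F [-0.1 -0.  -0.2] w 0.0648 g 0.0
delta cm [-0.104 -0.052  5.319]
handle top in s5 crop 540.3343829178226 328.9319157857892
```

Predicted handle top (540,329) matches the picture. Descend and grip.

Emit:
{"name": "arm_command", "arguments": {"moves": [-0.1,-0.05,0.6,0,0,0,0.7,0,0,0,0.7,0,0,0,0.7,0,0,0,0.7,0,0,0,0.7,0,0,0,0.7,0,0,0,0.5,0,0,0,0,0,0,0,0,0]}}

```text
time: 19.68
ee_pos: [0.6347, -0.0356, 0.0461]
eef_rot: [0.613, 0.79, -0.0, -0.0]
ft_force: [-0.3, 0.3, 0.6]
width: 0.0655
grip_force: 0.0
```

Emit:
{"name": "arm_command", "arguments": {"moves": [0,0,0,0,0,0,0,0,0,0,0,0,0,0,0,0,0,0,0,0,0,0,0,0,0,0,0,0], "fingers": 0, "squeeze": 45}}

```text
time: 20.27
ee_pos: [0.6356, -0.0354, 0.0466]
eef_rot: [0.613, 0.79, 0.0, 0.001]
ft_force: [4.4, 0.0, -3.0]
width: 0.04
grip_force: 45.0
```

```bash
python3 - <<'E'
from h import *
avg(np.r_[HT,.046],4)
g=r.camera("side")[:,:,::-1];cv2.imwrite("pics/side6.png",g)
E
```

```text
t 20.47 pos [ 0.6356 -0.0354  0.0466] sd [0. 0. 0.] yawy 14.37 F [ 5.4  0.2 -2.2] w 0.0396 g 45.00337790697813
delta cm [ 0.131 -0.062  0.058]
```

Emit:
{"name": "arm_command", "arguments": {"moves": [-0.2,0,0,0,-0.3,0,0,0,-0.3,0,0,0,-0.3,0,0,0,-0.3,0,0,0,-0.3,0,0,0,-0.3,0,0,0,-0.3,0,0,0,-0.3,0,0,0,-0.2,0,0,0,-0.2,0,0,0,0,0,0,0]}}

```text
time: 21.52
ee_pos: [0.6428, -0.0624, 0.0466]
eef_rot: [0.613, 0.79, 0.001, -0.001]
ft_force: [2.1, 6.4, 1.5]
width: 0.0399
grip_force: 45.0
```

```bash
python3 - <<'E'
from h import *
a=np.radians(14.4);s=np.array([np.sin(a),-np.cos(a)])
p=avg([*(np.array([.6356,-.0354])+.033*s),.0466],5);print("travel mm",1e3*(p[:2]-[.6356,-.0354])@s)
S=cv2.imread("pics/side6.png");n=r.camera("side")[:,:,::-1];t=r.camera("top")[:,:,::-1];cv2.imwrite("pics/top7.png",t);cv2.imwrite("pics/side7.png",n)
f=lambda i:cv2.resize(i[165:225,300:380],(400,300),interpolation=cv2.INTER_CUBIC)
tt=cv2.resize(t[145:205,265:372],(535,300),interpolation=cv2.INTER_CUBIC)
c=np.zeros((600,800,3),np.uint8);c[:300,:400]=f(S);c[:300,400:]=f(n);c[300:,:535]=tt;cv2.imwrite("pics/c7.png",c)
E
```

```text
t 21.77 pos [ 0.6428 -0.0624  0.0465] sd [0. 0. 0.] yawy 14.43 F [3.4 6.7 0.7] w 0.0397 g 44.97780282050371
delta cm [-0.509 -0.023 -0.007]
travel mm 27.910930371761978
```

View pics/c7.png

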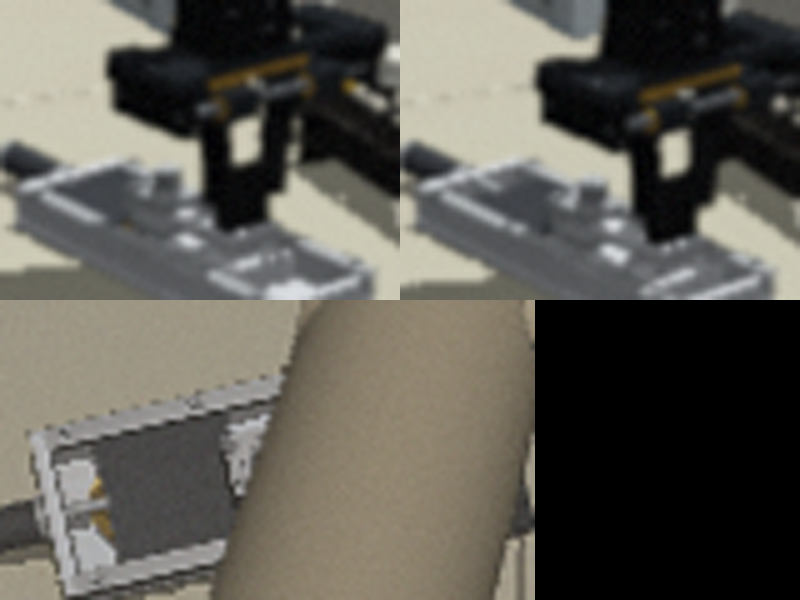

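The pin head and shutter follow the handle: the head moves from about (168,182) to (590-400,190) in the panels. 5 mm remain.

Emit:
{"name": "arm_command", "arguments": {"moves": [-0.15,0,0,0,-0.15,0,0,0,-0.15,0,0,0,-0.06,0,0,0,0,0,0,0,0,0,0,0,0,0,0,0]}}

```text
time: 22.45
ee_pos: [0.6439, -0.0668, 0.0465]
eef_rot: [0.613, 0.79, 0.001, -0.001]
ft_force: [2.2, 7.6, 1.4]
width: 0.0393
grip_force: 45.0
```

```bash
python3 - <<'E'
from h import *
a=np.radians(14.4);s=np.array([np.sin(a),-np.cos(a)])
p=avg([*(np.array([.6356,-.0354])+.033*s),.0466],5);print("travel mm",1e3*(p[:2]-[.6356,-.0354])@s)
S=cv2.imread("pics/side6.png");n=np.ascontiguousarray(r.camera("side")[:,:,::-1]);t=np.ascontiguousarray(r.camera("top")[:,:,::-1]);cv2.imwrite("pics/side8.png",n);cv2.imwrite("pics/top8.png",t)
# pin head shift in side view (subpixel template match) vs expected per mm
U=lambda i:cv2.resize(i,None,fx=8,fy=8,interpolation=cv2.INTER_CUBIC)
A=U(S)[194*8:206*8,329*8:338*8];m=cv2.matchTemplate(U(n)[185*8:225*8,322*8:360*8],A,cv2.TM_CCOEFF_NORMED)
_,sc,_,l=cv2.minMaxLoc(m);d=np.array([l[0]/8+322-329,l[1]/8+185-194]);print("head shift px",d,sc)
for L in(.024,.027,.030,.033):print(L,np.subtract(pix("side",[*(H+L*s),.068]),pix("side",[*H,.068])))
# shutter plate's rear edge in top view, before/after
for i in (cv2.imread("pics/top0.png"),cv2.imread("pics/top7.png"),t):print(i.mean(2)[180:186:2,272:300].astype(int))
E
```

```text
t 22.7 pos [ 0.6439 -0.0668  0.0465] sd [0. 0. 0.] yawy 14.46 F [2.3 7.7 1.6] w 0.0393 g 44.97280617244542
delta cm [-0.054 -0.026 -0.006]
travel mm 32.46254584712751
head shift px [6.   2.75] 0.9915482997894287
0.024 [4.57773254 2.01990481]
0.027 [5.15670436 2.27538054]
0.03 [5.73719618 2.53152854]
0.033 [6.31921371 2.78835135]
[[ 99 162 176 183  93  66  73  74  71  70  73  72  70  71  72  75  70  70
   71  73  74  75  73  73  71  73  69  72]
 [100 161 174 180 100  72  73  72  75  73  69  71  75  76  72  70  75  74
   73  72  74  75  74  72  72  77  73  72]
 [122  97 165 176 179  97  72  73  74  72  71  74  75  72  74  70  72  77
   71  76  72  74  71  74  75  71  72  73]]
[[ 99 164 177 179 120 164 171 169 172 173 174 179 120  76  70  74  67  72
   71  74  70  74  74  75  75  72  74  71]
 [ 96 158 177 180 101 163 176 175 175 176 177 154  99  78  71  68  75  74
   70  70  74  77  72  76  74  71  72  72]
 [120  98 166 177 176 120 165 171 173 175 159  91  88 106 104  76  72  75
   74  70  76  73  73  71  72  75  74  71]]
[[103 165 175 183 122 164 173 172 173 171 174 173 155  96  77  73  74  73
   71  71  72  73  73  70  73  71  71  74]
 [100 161 175 176 103 165 177 175 175 176 177 155  98  87  88  80  74  74
   74  74  72  75  76  72  76  74  72  69]
 [120  98 166 176 177 121 168 173 174 173 158  93  87 102 133 141  86  72
   72  75  72  72  72  69  74  73  70  71]]
```

Emit:
{"name": "arm_command", "arguments": {"moves": [-0.05,0,0,0,0,0,0,0,0,0,0,0,0,0,0,0]}}

```text
time: 23.13
ee_pos: [0.644, -0.0671, 0.0466]
eef_rot: [0.612, 0.79, 0.001, -0.001]
ft_force: [1.7, 8.8, 2.3]
width: 0.0397
grip_force: 45.0
```

```bash
python3 - <<'E'
from h import *
a=np.radians(14.4);s=np.array([np.sin(a),-np.cos(a)])
p=avg([*(np.array([.6356,-.0354])+.033*s),.0466],3);tr=1e3*(p[:2]-[.6356,-.0354])@s;print("travel mm",tr)
if 31.5<tr<34.5: print(r.close_job())
E
```

```text
t 23.28 pos [ 0.644  -0.0671  0.0465] sd [0. 0. 0.] yawy 14.46 F [2.  9.1 2. ] w 0.0398 g 44.970789374783635
delta cm [-0.022 -0.026 -0.007]
travel mm 32.781756058204046
the job is handed in; nothing more can be done
None
```

The job is handed in at 23.3 s: the pin is seated in the fork and released, and the arm is holding the shutter by the handle at about half travel (handle drawn 32.8 mm, against about 33 mm for half), with the tape roll and timer never approached; no verdict came back.

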